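Gauge two sleeves and hold up the tray with the good one

TASK

Only one of the two steel sleeves standing in front of the vise fits the gauge pin clamped upright in it: find that one by sliding it all the way down over the pin, never forcing a sleeve that will not go on. Stand the sleeve that fits upright in the plywood carrying tray and put the other in the round steel dish, leaving the mallet and the clamp alone. Then lift the tray by its handle about 10 cm clear of the bench and keep it level and still in the air: the program finishes while holding it up.

Things in the scene. Friction and masses are not known exactly. Their poses are not given: they have to be found in the camera images.
- sleeve_1_center (a point): One of two plain bright steel sleeves (round tubes, open at both ends), alike outside: 40 mm outside diameter, 45 mm tall, 0.2 to 0.35 kg. One sleeve has a 28 mm bore and slides over the gauge pin; the other has a 24 mm bore and stops at the pin's tip. Which is which is not told here: try them. This point is the centre, on the axis half-way up (22.5 mm above the lower end); z runs along the axis. Both stand upright on the bench at the start, between the robot and the vise.
- sleeve_2_center (a point): The other steel sleeve, described as sleeve_1; the same point and axes.
- pin_seat (a point): The gauge pin, bright steel, stands upright in the vise. This point is on the pin's axis, on the flat top of its shoulder (48 mm diameter) 101 mm above the bench, where a sleeve that is fully down rests. The pin is 26 mm in diameter and rises 53 mm above this point; its last 8 mm taper to 19 mm at the tip. A tight sleeve stops on the taper, its lower end about 45 to 48 mm above this point.
- vise: Dark grey machine vise fixed to the bench; its origin is on the bench under the pin's axis. It reaches 90 mm to its -x side and 230 mm to its +x side (screw), 78 mm to either side along its y; the jaw tops are 95 mm above the bench, 6 mm below the seat, and nothing but the pin rises above 102 mm.
- tray: Plywood carrying tray, 260 mm along its x, 230 mm along its y, walls 45 mm high and 8 mm thick, inner floor 8 mm above its underside; 0.45 to 0.7 kg. Origin: centre of its underside. A slat handle runs along its x over the middle between two end posts (104 mm high, inner faces 110 mm from the centre): on each side of the handle there is an open bay about 97 mm wide, its middle 58 to 68 mm from the centre along y.
- tray_handle (a point): Centre of the tray's slat handle, 88 mm above the tray's underside, over the balance point of the empty tray. The slat is 18 mm thick along the tray's y, 28 mm tall (74 to 102 mm above the underside) and 220 mm long along the tray's x, with open space below.
- dish: Dark round steel dish, 208 mm across the rim, 34 mm high, flat inner floor 3 mm above the bench and about 140 mm across; loose, 0.5 kg. Origin: centre of its underside.
- mallet: Bystander: wooden mallet lying on the bench beyond the work; barrel head 130 mm long and 80 mm in diameter, handle 270 mm. Origin: under the head. Leave it alone.
- clamp: Bystander: dark steel screw clamp lying flat, about 150 by 100 mm. Leave it alone.
There are look-alikes about, which are no part of the job. Leave any yellow look-alike of the part that bears sleeve_2_center alone.

How it is judged:
By the outcome, as a careful person would: the job done as asked, in the order asked, and still so for the second after the job is handed in, while the arm keeps its last pose, push and grip.
It also fails if it takes over 72 s, if anything falls off the work surface, if the arm or the gripper's body presses on something with over 40 N, if the wrist force passes 120 N, or if a joint passes its speed limit or range.

ROBOT

A 6-joint arm with a two-finger parallel gripper is mounted at the origin on the work surface. World frame = base frame: x ahead of the robot, y to its left, z up, the work surface at z = 0. Lengths are in mm, angles in rad, forces in N, time in s.
With the tool pointing down it reaches from about 400 to 925 mm from the base axis. Payload 12.5 kg.
Tool frame: the origin (TCP) lies on the centre line of the jaws, within the pads' length; the fingertips stand 19 mm ahead of it and the grasp point (between the pads) is the TCP; z points along the fingers, y is the line along which they close (so a half turn about z gives the same grasp; the last joint's range is limited). The gripper opens to 95 mm and grips with 3 to 60 N. Pads are 20 mm wide; open, the fingers measure 119 mm over their backs; the gripper's body (75 mm by 180 mm) begins 59 mm behind the grasp point.
Start: joints at [1.122, 0.491, 1.559, -0, 1.092, -0.106], TCP at [210.062, 588.658, 233.661] pointing down, gripper open.
Joint ranges: [-3.1, 3.1], [-0.84, 2.19], [0.05, 2.79], [-1.13, 4.28], [0.06, 2.93], [-2.69, 2.69]. Speed limits (rad/s): [2.22, 2.22, 2.79, 3.14, 3.14, 3.14].

INTERFACE

Orientations are given as [roll, pitch, yaw] about the fixed x, y, z axes, in that order (R = Rz(yaw) Ry(pitch) Rx(roll)).
In Python, from cell import state, read_camera, job_done gives the robot as it stands.
- The arm moves only by the tool arm_command, never from a script. Its argument "deltas" is a list of rows, each an object of numbers: "dx", "dy", "dz": the shift along the world's x, y, z in m; "yaw": the turn about the world's z in degrees. In form: [{"dx": .., "dy": .., "dz": .., "yaw": ..}, ...]. A call has 1 to 20 rows; each row shifts and turns the commanded pose from where the row before left it; what a row does not reach is not made up. A row lasts 1/10 s, in which the tool goes at most 50 mm and 8.59 degrees, less where a joint would pass 70% of its speed; a pose out of reach is approached as far as the arm can. A call with a gripper value outside its range is refused whole. "gripper" is the finger opening in m, from 0 to 0.0951, set as the call begins (left out, the last holds). The fingers move at their own pace and stop on an object; the grip force is fixed at half the most. Time passes only in rows, so rows that do not move let the fingers close. It gives the time, the measured TCP pose, the force, the opening and the grip force at its end, in the units of the state.
- state(): the state, without advancing time (a new reading comes with each control period).
- read_camera(name): name is "scene" or "top" or "wrist"; returns a dict with "color" (480x640x3 uint8, red, green, blue), "range_z" (480x640 float32, mm along the optical axis (not along the pixel's ray), 0 where there is no reading), "fx", "fy", "cx", "cy" (pixels), "extrinsics" (4x4, takes a point from camera to world coordinates). Camera axes: x right, y up, looking along -z (the intrinsics and any distortion apply to the point x, -y, -z); pixel columns grow to the right and rows downward; lengths in mm; the calibration is good to about 2 mm. A picture is of the moment at which its call begins.
- job_done(): hands the job in; it is judged then, once.
The state is a dict: "t": time; "joints": joint angles; "qvel": joint speeds; "tau": joint torques, N m; "eef_pos": TCP position; "tcp_rot": TCP orientation; "ft_force": force on the tool from outside, world axes, zero at the start; "moment": the same for the moment, N m; "opening": opening from 0.0 (shut) to 1.0 (fully open); "grip_force": force on a finger pad.
Only numpy, scipy, OpenCV 4.12 (cv2) and the standard library are available. Lean on these libraries where they do the work, as an engineer would, in place of code of your own. Each camera call takes 0.05 s, during which the arm holds its last target. There are 200 camera calls.

## Working session

There is one attempt and no reset: what is moved stays moved. The work goes in short steps, Python scripts to look and compute and a tool call to move; the robot and the scene stay as the last step left them, time stands still between calls to the robot, and variables do not carry over. Pictures are saved under pics/ and viewed, at most 10 in all, crops included, and the job is handed in when it is done.

Besides the shell and the picture viewer there is one more tool, called after "Emit:" in YAML: its name, and indented under it one key for each argument. arm_command: Moves the arm, as the interface text tells. Its arguments: {"type":"object","properties":{"deltas":{"type":"array"},"gripper":{"type":"number"}},"required":["deltas"]}

```bash
mkdir -p pics; cat > h.py <<'E'
import numpy as np, cv2
from cell import state, read_camera, job_done
def grab(n,save=None):
    c=read_camera(n)
    if save: cv2.imwrite('pics/'+save,c['color'][:,:,::-1])
    return c
def cloud(c):
    z=c['range_z'].astype(float); v,u=np.mgrid[:480,:640]
    P=np.stack([(u-c['cx'])/c['fx']*z,-(v-c['cy'])/c['fy']*z,-z,np.ones_like(z)],-1)
    W=P@np.array(c['extrinsics']).T
    W=W[...,:3]; W[z==0]=np.nan
    return W
E
python3 - <<'E'
from h import *
for n in('top','scene'):
    c=grab(n,n+'1.png'); np.savez(n+'1.npz',W=cloud(c),C=c['color'])
    print(n,np.round(c['extrinsics'],3).tolist(),c['fx'])
print(state()['t'])
E
```

```text
top [[0.016, 0.989, -0.147, 399.397], [-1.0, 0.016, -0.002, 0.547], [-0.0, 0.147, 0.989, 998.645], [0.0, 0.0, 0.0, 1.0]] 455.6500558463816
scene [[0.632, -0.675, 0.38, 912.012], [0.775, 0.547, -0.316, -291.603], [0.006, 0.494, 0.869, 883.09], [0.0, 0.0, 0.0, 1.0]] 501.27749902055956
0.1
```

View pics/top1.png

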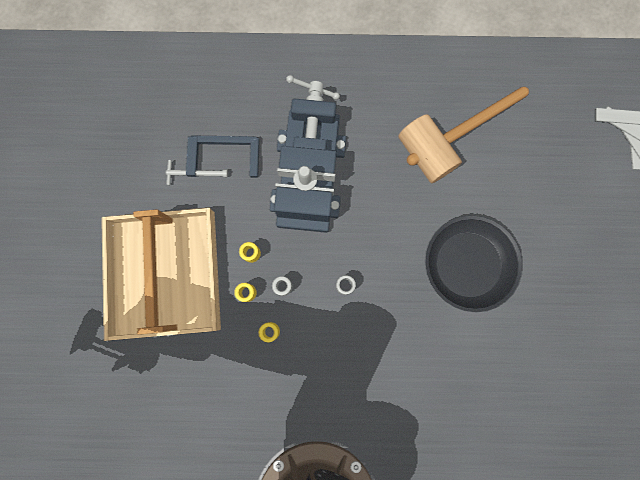

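View pics/scene1.png

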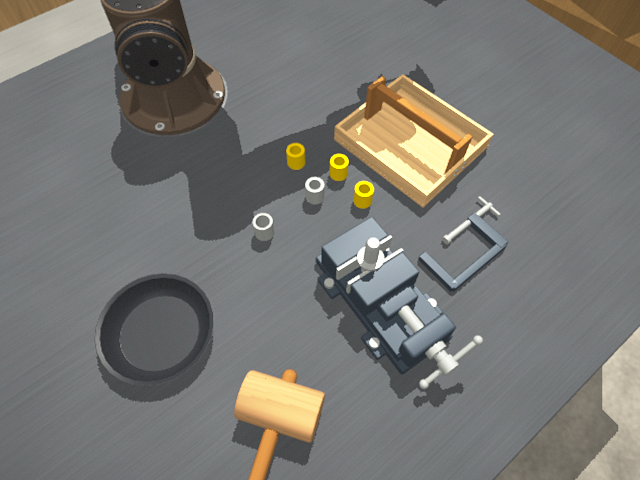

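The top view shows the white sleeves at (282,286) and (346,285), the pin at (305,178), the tray around (160,275) with its handle roughly vertical in the image, and the dish at (474,262). Three yellow look-alikes stand between the tray and the left sleeve. The scene view agrees with this.

```bash
python3 - <<'E'
from h import *
from scipy.optimize import least_squares
def circ(p,r=None):
    f=lambda q:np.hypot(p[:,0]-q[0],p[:,1]-q[1])-(r or q[2])
    s=least_squares(f,[*p.mean(0)[:2],r or 20],loss='soft_l1',f_scale=1); return s.x.round(1)
for n in('top','scene'):
    d=np.load(n+'1.npz');W=d['W'];C=d['C'].astype(int);X,Y,Z=W[...,0],W[...,1],W[...,2]
    hsv=cv2.cvtColor(d['C'],cv2.COLOR_RGB2HSV)
    bench=Z[(abs(Z)<15)]; print(n,'bench',np.nanmedian(bench).round(1))
    for nm,m in (('grey',(hsv[...,1]<60)&(Z>38)&(Z<52)&(X<600)),('yel',(hsv[...,1]>150)&(hsv[...,0]>20)&(hsv[...,0]<35)&(Z>38)&(Z<52))):
        k,l,s,_=cv2.connectedComponentsWithStats(m.astype(np.uint8))
        for i in range(1,k):
            if s[i,4]>30:
                p=W[l==i]; print(nm,s[i],circ(p),'boxmid',((p.min(0)+p.max(0))/2).round(1),(p.max(0)-p.min(0)).round(1))
    m=(Z>148)&(Z<160)&(hsv[...,1]<60)&(X>500)
    p=W[m];print('pin tip',len(p),p.mean(0).round(1))
    m=(Z>97)&(Z<105)&(X>500)&(abs(Y)<150);p=W[m];print('shoulder',len(p),circ(p,24) if len(p) else '',circ(p) if len(p) else '')
    m=(Z>97)&(Z<106)&(Y>200)&(X<720);p=W[m];
    r=cv2.minAreaRect(p[:,:2].astype(np.float32));print('handle',len(p),r,p[:,2].mean())
    m=(Z>40)&(Z<50)&(Y>190)&(X<720);p=W[m];print('walls',cv2.minAreaRect(p[:,:2].astype(np.float32)))
    m=(Z>29)&(Z<38)&(Y<-150)&(X<600);p=W[m];print('dish',len(p),circ(p))
E
```

```text
top bench -1.3
grey [337 275  19  19 145] [446.9 -54.5  16.9] boxmid [447.9 -54.8  42.8] [37.8 38.   7.3]
grey [273 276  19  20 182] [442.6  79.5  16.2] boxmid [442.6  79.1  44.2] [39.4 37.7 11.6]
yel [240 242  19  18 124] [515.1 150.5  16.3] boxmid [515.2 151.2  43.7] [36.2 38.3 10. ]
yel [235 283  19  18 103] [429.8 156.   16.4] boxmid [429.  157.8  42.7] [35.2 38.4  8.9]
yel [259 323  19  19 188] [346.6 104.7  16.2] boxmid [346.7 105.1  43. ] [36.8 37.5  9.8]
pin tip 103 [656.6  33.2 151.8]
shoulder 267 [665.5  33.8  24. ] [763.2  41.3 116.3]
handle 1312 ((465.80523681640625, 339.77423095703125), (244.2144012451172, 50.567996978759766), 6.016351222991943) 100.85360283232424
walls ((465.69964599609375, 340.02532958984375), (260.2190856933594, 231.7080078125), 5.9013166427612305)
dish 1140 [ 497.5 -326.    99. ]
scene bench -0.1
grey [414  83  79  52 135] [  6457.8 -56577.8  57343.8] boxmid [473.5 453.   44.8] [217.2  25.    7.1]
grey [465 135  24  24  67] [261843.8  25058.  262419.5] boxmid [584.7 412.4  44.9] [11.8 85.1  6.9]
grey [357 142  69  51 170] [  37255.  -344973.   347156
[... 259 characters left out ...]
 [448.5 -56.   17.1] boxmid [447.4 -55.4  43.4] [39.  38.6 10.5]
yel [286 143  19  17 182] [348.2 102.7  16.5] boxmid [347.2 103.4  43.3] [38.9 39.7 10.6]
yel [330 154  18  17 184] [429.9 155.8  16.3] boxmid [428.8 155.8  44.4] [39.8 38.8 12.2]
yel [354 181  20  18 202] [515.6 149.6  16.3] boxmid [515.4 150.2  43.3] [38.7 40.1 10.6]
pin tip 144 [658.9  31.1 152.8]
shoulder 473 [655.3  37.2  24. ] [ 1882.2 -5670.1  5825.8]
handle 1011 ((465.44927978515625, 339.45806884765625), (245.61952209472656, 53.98343276977539), 5.926164150238037) 101.68828803082593
walls ((466.2488708496094, 338.60833740234375), (264.0860900878906, 234.78651428222656), 6.141984939575195)
dish 1854 [ 497.9 -326.7   98.5]
```

```bash
python3 -c "
from h import *
print(state())"
```

```text
{'t': 0.1, 'joints': array([ 1.12241783e+00,  4.91516188e-01,  1.55940137e+00,  1.00235408e-05,
        1.09170975e+00, -1.05583562e-01]), 'qvel': array([ 0.00087423, -0.0017874 , -0.00084475, -0.00050908,  0.00130384,
       -0.00093849]), 'tau': array([ 3.42281979e-03, -6.13628769e+01, -2.58606094e+01,  6.94414065e-02,
        4.70445037e-02,  1.44965026e-05]), 'eef_pos': array([209.95342519, 588.46403962, 233.10524388]), 'tcp_rot': array([-3.14056470e+00, -1.17880583e-04,  2.79879304e+00]), 'ft_force': array([0.57901901, 1.06089939, 0.76111925]), 'moment': array([-0.03461833,  0.01563574,  0.06104093]), 'grip_force': 0.0, 'opening': 0.9955540015385133}
```

Emit:
arm_command:
  deltas:
    - {"dx": 0.04, "dy": -0.02, "yaw": -3.7}
    - {"dx": 0.04, "dy": -0.02, "yaw": -3.7}
    - {"dx": 0.04, "dy": -0.02, "yaw": -3.7}
    - {"dx": 0.04, "dy": -0.02, "yaw": -3.7}
    - {"dx": 0.04, "dy": -0.02, "yaw": -3.7}
    - {"dx": 0.003, "dy": -0.039, "yaw": -3.7}
    - {"dx": 0.003, "dy": -0.039, "yaw": -3.7}
    - {"dx": 0.003, "dy": -0.039, "yaw": -3.7}
    - {"dx": 0.003, "dy": -0.039, "yaw": -3.7}
    - {"dx": 0.003, "dy": -0.039, "yaw": -3.7}
    - {"dx": 0.003, "dy": -0.039, "yaw": -3.7}
    - {"dx": 0.003, "dy": -0.039, "yaw": -3.7}
    - {"dx": 0.003, "dy": -0.039, "yaw": -3.7}
    - {"dx": 0.003, "dy": -0.039, "yaw": -3.7}
    - {"dx": 0.003, "dy": -0.039, "yaw": -3.7}
    - {"dx": 0.002, "dy": -0.039, "yaw": -3.7}
    - {"dx": 0.002, "dy": -0.039, "yaw": -3.7}
    - {"dx": 0.002, "dy": -0.039, "yaw": -3.7}
    - {"dx": 0.002, "dy": -0.037, "yaw": -3.8}
    - {}
  gripper: 0.095

```text
$.deltas[0]: bad value
```

```bash
python3 - <<'E'
from h import *
s=state();print(s['t'],s['eef_pos'],np.degrees(s['tcp_rot']))
c=grab('wrist','w1.png');W=cloud(c);print(c['fx'],np.round(c['extrinsics'],3).tolist())
for y0,nm in((-55,'A'),(79,'B')):
    m=(W[...,2]>38)&(W[...,2]<52)&(abs(W[...,1]-y0)<30)&(abs(W[...,0]-446)<30)
    p=W[m]
    if len(p): print(nm,len(p),cv2.minEnclosingCircle(p[:,:2].astype(np.float32)),np.percentile(np.hypot(*(p[:,:2]-np.array(cv2.minEnclosingCircle(p[:,:2].astype(np.float32))[0])).T),[2,50,98]))
E
```

```text
0.1 [209.95342519 588.46403962 233.10524388] [-1.79941102e+02 -6.75405990e-03  1.60359029e+02]
399.8444235725064 [[0.336, -0.91, -0.243, 141.627], [0.942, 0.324, 0.088, 613.226], [-0.001, -0.258, 0.966, 385.111], [0.0, 0.0, 0.0, 1.0]]
```

View pics/w1.png

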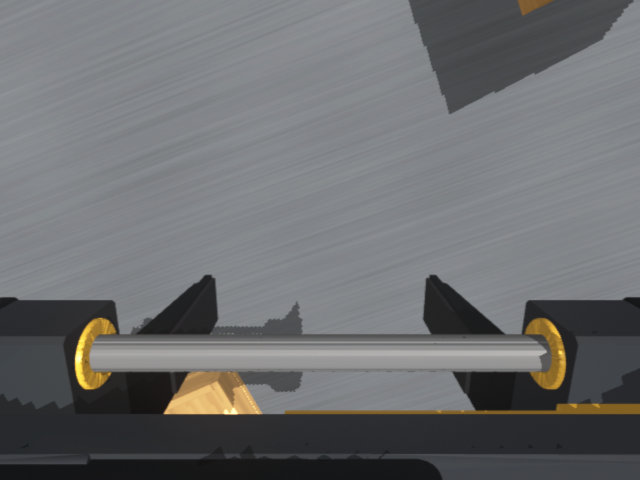

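The wrist picture shows the open fingers and bare bench from the start pose. The move was refused because its rows need all four fields.

Emit:
arm_command:
  deltas:
    - {"dx": 0.04, "dy": -0.02, "dz": 0, "yaw": -3.7}
    - {"dx": 0.04, "dy": -0.02, "dz": 0, "yaw": -3.7}
    - {"dx": 0.04, "dy": -0.02, "dz": 0, "yaw": -3.7}
    - {"dx": 0.04, "dy": -0.02, "dz": 0, "yaw": -3.7}
    - {"dx": 0.04, "dy": -0.02, "dz": 0, "yaw": -3.7}
    - {"dx": 0.003, "dy": -0.039, "dz": 0, "yaw": -3.7}
    - {"dx": 0.003, "dy": -0.039, "dz": 0, "yaw": -3.7}
    - {"dx": 0.003, "dy": -0.039, "dz": 0, "yaw": -3.7}
    - {"dx": 0.003, "dy": -0.039, "dz": 0, "yaw": -3.7}
    - {"dx": 0.003, "dy": -0.039, "dz": 0, "yaw": -3.7}
    - {"dx": 0.003, "dy": -0.039, "dz": 0, "yaw": -3.7}
    - {"dx": 0.003, "dy": -0.039, "dz": 0, "yaw": -3.7}
    - {"dx": 0.003, "dy": -0.039, "dz": 0, "yaw": -3.7}
    - {"dx": 0.003, "dy": -0.039, "dz": 0, "yaw": -3.7}
    - {"dx": 0.003, "dy": -0.039, "dz": 0, "yaw": -3.7}
    - {"dx": 0.002, "dy": -0.039, "dz": 0, "yaw": -3.7}
    - {"dx": 0.002, "dy": -0.039, "dz": 0, "yaw": -3.7}
    - {"dx": 0.002, "dy": -0.039, "dz": 0, "yaw": -3.7}
    - {"dx": 0.002, "dy": -0.037, "dz": 0, "yaw": -3.8}
    - {"dx": 0, "dy": 0, "dz": 0, "yaw": 0}
  gripper: 0.095

```text
t: 2.15
eef_pos: [448.3, -58.6, 233.6]
tcp_rot: [3.141, 0.001, 1.564]
ft_force: [-0.2, 0.2, 0.7]
opening: 1.0
grip_force: 0.0
```

```bash
python3 - <<'E'
from h import *
s=state();print(s['t'],s['eef_pos'],np.degrees(s['tcp_rot']))
c=grab('wrist','w2.png');W=cloud(c)
for y0,nm in((-55,'A'),(79,'B')):
    m=(W[...,2]>38)&(W[...,2]<52)&(abs(W[...,1]-y0)<30)&(abs(W[...,0]-446)<30)
    p=W[m]
    if len(p)>20:
        q=np.array(cv2.minEnclosingCircle(p[:,:2].astype(np.float32))[0]); print(nm,len(p),q,np.percentile(np.hypot(*(p[:,:2]-q).T),[2,50,98]))
E
```

```text
2.15 [448.31173142 -58.58629511 233.5660555 ] [1.79983260e+02 3.06505650e-02 8.96258466e+01]
A 897 [447.28973389 -54.06968307] [13.87272109 16.86421578 19.67693405]
B 1502 [442.93615723  80.29418945] [11.7752341  16.11315501 19.81828061]
```

View pics/w2.png

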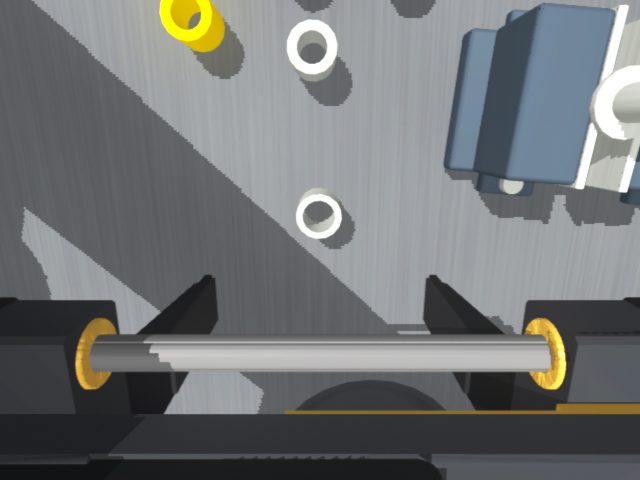

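The view shows sleeve A at (319,213) and sleeve B at (312,48). The measured bore radii are 13.9 mm for A and 11.8 mm for B, so A should fit. I'm grasping A.

Emit:
arm_command:
  deltas:
    - {"dx": -0.001, "dy": 0.004, "dz": -0.03, "yaw": 0.4}
    - {"dx": 0, "dy": 0, "dz": -0.04, "yaw": 0}
    - {"dx": 0, "dy": 0, "dz": -0.04, "yaw": 0}
    - {"dx": 0, "dy": 0, "dz": -0.04, "yaw": 0}
    - {"dx": 0, "dy": 0, "dz": -0.03, "yaw": 0}
    - {"dx": 0, "dy": 0, "dz": -0.02, "yaw": 0}
    - {"dx": 0, "dy": 0, "dz": -0.003, "yaw": 0}
    - {"dx": 0, "dy": 0, "dz": 0, "yaw": 0}

```text
t: 3.0
eef_pos: [447.0, -50.7, 30.6]
tcp_rot: [-3.141, -0.0, 1.578]
ft_force: [-0.4, -0.3, -0.1]
opening: 1.0
grip_force: 0.0
```

Emit:
arm_command:
  deltas:
    - {"dx": 0, "dy": 0, "dz": 0, "yaw": 0}
    - {"dx": 0, "dy": 0, "dz": 0, "yaw": 0}
    - {"dx": 0, "dy": 0, "dz": 0, "yaw": 0}
    - {"dx": 0, "dy": 0, "dz": 0, "yaw": 0}
    - {"dx": 0, "dy": 0, "dz": 0, "yaw": 0}
    - {"dx": 0, "dy": 0, "dz": 0, "yaw": 0}
  gripper: 0.02

```text
t: 3.6
eef_pos: [447.1, -51.4, 30.8]
tcp_rot: [3.141, 0.0, 1.577]
ft_force: [-0.1, -0.1, 0.0]
opening: 0.55
grip_force: 0.0
```

Emit:
arm_command:
  deltas:
    - {"dx": 0, "dy": -0.003, "dz": 0, "yaw": 0}
    - {"dx": 0, "dy": 0, "dz": 0, "yaw": 0}
    - {"dx": 0, "dy": 0, "dz": 0, "yaw": 0}
    - {"dx": 0, "dy": 0, "dz": 0, "yaw": 0}
    - {"dx": 0, "dy": 0, "dz": 0, "yaw": 0}
    - {"dx": 0, "dy": 0, "dz": 0, "yaw": 0}

```text
t: 4.2
eef_pos: [447.1, -54.3, 30.7]
tcp_rot: [3.141, 0.0, 1.577]
ft_force: [0.2, -1.6, -0.5]
opening: 0.41
grip_force: 30.0
```

Emit:
arm_command:
  deltas:
    - {"dx": 0, "dy": 0, "dz": 0.02, "yaw": 0}
    - {"dx": 0, "dy": 0, "dz": 0.04, "yaw": 0}
    - {"dx": 0, "dy": 0, "dz": 0.04, "yaw": 0}
    - {"dx": 0, "dy": 0, "dz": 0.04, "yaw": 0}
    - {"dx": 0.02, "dy": 0, "dz": 0.04, "yaw": 0}
    - {"dx": 0.04, "dy": 0.005, "dz": 0.01, "yaw": 0}
    - {"dx": 0.04, "dy": 0.005, "dz": 0, "yaw": 0}
    - {"dx": 0.04, "dy": 0.005, "dz": 0, "yaw": 0}
    - {"dx": 0.04, "dy": 0.005, "dz": 0, "yaw": 0}
    - {"dx": 0.02, "dy": 0.005, "dz": 0, "yaw": 0}
    - {"dx": 0.011, "dy": 0, "dz": 0, "yaw": -0.3}
    - {"dx": 0, "dy": 0, "dz": 0, "yaw": 0}
    - {"dx": 0, "dy": 0, "dz": 0, "yaw": 0}
    - {"dx": 0, "dy": 0, "dz": 0, "yaw": 0}

```text
t: 5.6
eef_pos: [657.1, -29.6, 220.9]
tcp_rot: [-3.141, -0.0, 1.571]
ft_force: [-0.1, -0.1, -1.7]
opening: 0.409
grip_force: 30.0
```

```bash
cat > pin.py <<'E'
from h import *
from scipy.optimize import least_squares
s=state();print(s['t'],s['eef_pos'],np.degrees(s['tcp_rot']))
c=grab('wrist','w3.png');W=cloud(c);np.savez('w3.npz',W=W,C=c['color'])
for n,W in(('wrist',W),('top',np.load('top1.npz')['W']),('scene',np.load('scene1.npz')['W'])):
    near=np.hypot(W[...,0]-658,W[...,1]-32)<30
    p=W[near&(W[...,2]>112)&(W[...,2]<143)];t=W[near&(W[...,2]>150)&(W[...,2]<157)];sh=W[near&(W[...,2]>98)&(W[...,2]<104)]
    f=lambda q:np.hypot(p[:,0]-q[0],p[:,1]-q[1])-13
    r=least_squares(f,[658,32],loss='soft_l1') if len(p)>5 else None
    print(n,len(p),r and r.x,'tip',len(t),len(t) and cv2.minEnclosingCircle(t[:,:2].astype(np.float32)),'sh',len(sh),cv2.minEnclosingCircle(sh[:,:2].astype(np.float32)))
E
python3 pin.py
```

```text
5.6 [657.10150152 -29.57750854 220.87369932] [-1.79980011e+02 -2.14980662e-03  9.00399093e+01]
wrist 0 None tip 1428 ((657.856201171875, 33.67855453491211), 11.89081859588623) sh 2364 ((657.9522094726562, 33.42976379394531), 23.876039505004883)
top 60 [657.8372579   33.48753179] tip 87 ((656.7833862304688, 33.014244079589844), 11.162558555603027) sh 180 ((657.54931640625, 33.043827056884766), 24.052711486816406)
scene 128 [657.29052971  32.99780743] tip 126 ((658.2210083007812, 31.69761085510254), 11.420549392700195) sh 281 ((657.7562255859375, 32.151981353759766), 24.074289321899414)
```

View pics/w3.png

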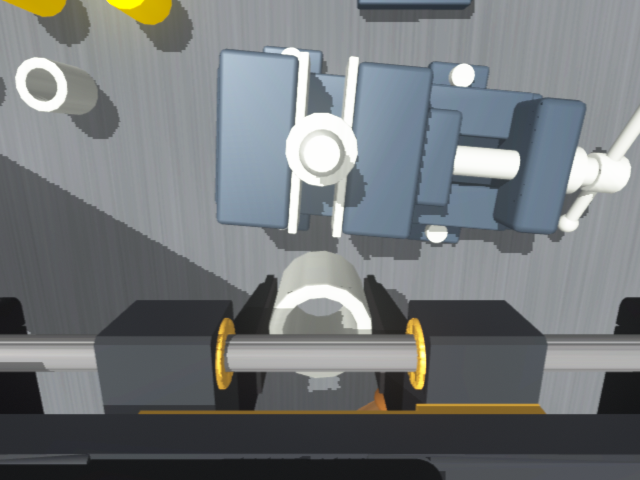

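The wrist view shows the pin at (321,150) inside its shoulder ring, with the held sleeve at about (321,315) between the pads. I'll fit the held sleeve in this same view, so that calibration errors cancel.

```bash
python3 - <<'E'
from h import *
from scipy.optimize import least_squares
d=np.load('w3.npz');W=d['W'];hsv=cv2.cvtColor(d['C'],cv2.COLOR_RGB2HSV)
m=(abs(W[...,0]-657)<25)&(abs(W[...,1]+29)<25)&(hsv[...,1]<40)&(hsv[...,2]>140)
p=W[m];print(len(p),np.percentile(p[:,2],[1,25,50,75,99]))
top=W[m&(W[...,2]>np.percentile(p[:,2],95)-5)];
print(len(top),cv2.minEnclosingCircle(top[:,:2].astype(np.float32)),top.min(0),top.max(0))
q=p[(p[:,2]<np.percentile(p[:,2],95)-8)];print(len(q))
for r0 in(20,14):
    r=np.hypot(q[:,0]-657,q[:,1]+30);s=q[abs(r-r0)<2.7]
    if len(s)>10: print(r0,len(s),least_squares(lambda a:np.hypot(s[:,0]-a[0],s[:,1]-a[1])-r0,[657,-30],loss='soft_l1').x)
v=[(a,b) for a in range(240,340,6) for b in [321]];print([W[a,b].round(0).tolist() for a,b in v])
E
```

```text
6327 [ 46.21359342 209.91652126 233.73936619 236.16889685 298.43970881]
864 ((657.2674560546875, -4.531824111938477), 20.029678344726562) [637.24459278  -7.13482955 295.18728783] [677.29042002  -4.00470271 299.18059765]
5463
20 3770 [656.98057997 -29.71736428]
14 1060 [657.10137223 -28.27707283]
[[658.0, -55.0, 1.0], [658.0, -60.0, 2.0], [657.0, -9.0, 195.0], [657.0, -9.0, 205.0], [657.0, -10.0, 212.0], [657.0, -10.0, 220.0], [657.0, -10.0, 227.0], [657.0, -10.0, 234.0], [657.0, -11.0, 236.0], [657.0, -13.0, 237.0], [658.0, -117.0, 1.0], [658.0, -123.0, 1.0], [658.0, -130.0, 1.0], [657.0, -43.0, 195.0], [657.0, -43.0, 201.0], [657.0, -43.0, 207.0], [657.0, 1.0, 295.0]]
```

Emit:
arm_command:
  deltas:
    - {"dx": 0.001, "dy": 0.02, "dz": 0, "yaw": 0}
    - {"dx": 0, "dy": 0.025, "dz": 0, "yaw": 0}
    - {"dx": 0, "dy": 0.018, "dz": 0, "yaw": 0}
    - {"dx": 0, "dy": 0, "dz": -0.01, "yaw": 0}
    - {"dx": 0, "dy": 0, "dz": -0.01, "yaw": 0}
    - {"dx": 0, "dy": 0, "dz": -0.01, "yaw": 0}
    - {"dx": 0, "dy": 0, "dz": -0.003, "yaw": 0}
    - {"dx": 0, "dy": 0, "dz": -0.003, "yaw": 0}
    - {"dx": 0, "dy": 0, "dz": -0.003, "yaw": 0}
    - {"dx": 0, "dy": 0, "dz": -0.003, "yaw": 0}
    - {"dx": 0, "dy": 0, "dz": 0, "yaw": 0}
    - {"dx": 0, "dy": 0, "dz": 0, "yaw": 0}

```text
t: 6.85
eef_pos: [659.1, 33.6, 178.8]
tcp_rot: [3.141, 0.0, 1.572]
ft_force: [-0.1, 0.8, -2.1]
opening: 0.412
grip_force: 30.0
```

Emit:
arm_command:
  deltas:
    - {"dx": -0.001, "dy": 0, "dz": 0, "yaw": 0}
    - {"dx": 0, "dy": 0, "dz": -0.003, "yaw": 0}
    - {"dx": 0, "dy": 0, "dz": -0.003, "yaw": 0}
    - {"dx": 0, "dy": 0, "dz": -0.002, "yaw": 0}
    - {"dx": 0, "dy": 0, "dz": 0, "yaw": 0}

```text
t: 7.35
eef_pos: [657.9, 33.7, 170.2]
tcp_rot: [-3.141, -0.0, 1.572]
ft_force: [-0.1, -0.3, -2.9]
opening: 0.408
grip_force: 30.0
```

The sleeve's lower end is past the taper with no force, so it fits. I'm sliding it down to the seat.

Emit:
arm_command:
  deltas:
    - {"dx": 0, "dy": 0, "dz": -0.005, "yaw": 0}
    - {"dx": 0, "dy": 0, "dz": -0.005, "yaw": 0}
    - {"dx": 0, "dy": 0, "dz": -0.005, "yaw": 0}
    - {"dx": 0, "dy": 0, "dz": -0.005, "yaw": 0}
    - {"dx": 0, "dy": 0, "dz": -0.005, "yaw": 0}
    - {"dx": 0, "dy": 0, "dz": -0.004, "yaw": 0}
    - {"dx": 0, "dy": 0, "dz": -0.004, "yaw": 0}
    - {"dx": 0, "dy": 0, "dz": -0.002, "yaw": 0}
    - {"dx": 0, "dy": 0, "dz": -0.001, "yaw": 0}
    - {"dx": 0, "dy": 0, "dz": 0, "yaw": 0}
    - {"dx": 0, "dy": 0, "dz": 0, "yaw": 0}

```text
t: 8.45
eef_pos: [658.1, 33.6, 134.8]
tcp_rot: [3.141, 0.0, 1.572]
ft_force: [-0.0, 0.7, -2.5]
opening: 0.41
grip_force: 30.0
```

Emit:
arm_command:
  deltas:
    - {"dx": 0, "dy": 0, "dz": -0.0015, "yaw": 0}
    - {"dx": 0, "dy": 0, "dz": -0.001, "yaw": 0}
    - {"dx": 0, "dy": 0, "dz": -0.0005, "yaw": 0}
    - {"dx": 0, "dy": 0, "dz": 0, "yaw": 0}
    - {"dx": 0, "dy": 0, "dz": 0, "yaw": 0}

```text
t: 8.95
eef_pos: [658.1, 33.7, 131.7]
tcp_rot: [3.141, -0.0, 1.572]
ft_force: [-1.5, 0.7, -0.8]
opening: 0.409
grip_force: 30.0
```

Emit:
arm_command:
  deltas:
    - {"dx": 0, "dy": 0, "dz": -0.0005, "yaw": 0}
    - {"dx": 0, "dy": 0, "dz": 0, "yaw": 0}
    - {"dx": 0, "dy": 0, "dz": 0, "yaw": 0}

```text
t: 9.25
eef_pos: [658.1, 33.7, 131.7]
tcp_rot: [3.141, 0.0, 1.572]
ft_force: [-3.7, 0.0, 5.5]
opening: 0.407
grip_force: 30.0
```

Emit:
arm_command:
  deltas:
    - {"dx": 0, "dy": 0, "dz": 0.005, "yaw": 0}
    - {"dx": 0, "dy": 0, "dz": 0.01, "yaw": 0}
    - {"dx": 0, "dy": 0, "dz": 0.02, "yaw": 0}
    - {"dx": 0, "dy": 0, "dz": 0.03, "yaw": 0}
    - {"dx": 0, "dy": 0, "dz": 0.03, "yaw": 0}
    - {"dx": -0.016, "dy": 0.019, "dz": 0, "yaw": 0}
    - {"dx": -0.02, "dy": 0.03, "dz": 0, "yaw": 1}
    - {"dx": -0.03, "dy": 0.04, "dz": 0, "yaw": 1}
    - {"dx": -0.03, "dy": 0.04, "dz": 0, "yaw": 1}
    - {"dx": -0.03, "dy": 0.04, "dz": 0, "yaw": 1}
    - {"dx": -0.03, "dy": 0.04, "dz": 0, "yaw": 1}
    - {"dx": -0.02, "dy": 0.03, "dz": 0, "yaw": 1}
    - {"dx": -0.01, "dy": 0.01, "dz": 0, "yaw": 0}
    - {"dx": 0, "dy": 0, "dz": 0, "yaw": 0}
    - {"dx": 0, "dy": 0, "dz": 0, "yaw": 0}

```text
t: 10.75
eef_pos: [472.6, 282.3, 226.5]
tcp_rot: [3.141, 0.0, 1.677]
ft_force: [0.8, 0.1, -1.9]
opening: 0.413
grip_force: 30.0
```

Emit:
arm_command:
  deltas:
    - {"dx": 0, "dy": 0, "dz": -0.02, "yaw": 0}
    - {"dx": 0, "dy": 0, "dz": -0.04, "yaw": 0}
    - {"dx": 0, "dy": 0, "dz": -0.04, "yaw": 0}
    - {"dx": 0, "dy": 0, "dz": -0.04, "yaw": 0}
    - {"dx": 0, "dy": 0, "dz": -0.025, "yaw": 0}
    - {"dx": 0, "dy": 0, "dz": -0.01, "yaw": 0}
    - {"dx": 0, "dy": 0, "dz": -0.005, "yaw": 0}
    - {"dx": 0, "dy": 0, "dz": -0.004, "yaw": 0}
    - {"dx": 0, "dy": 0, "dz": 0, "yaw": 0}
    - {"dx": 0, "dy": 0, "dz": 0, "yaw": 0}

```text
t: 11.75
eef_pos: [472.5, 282.8, 43.1]
tcp_rot: [3.14, -0.0, 1.677]
ft_force: [0.6, 0.3, -1.3]
opening: 0.41
grip_force: 30.0
```

Emit:
arm_command:
  deltas:
    - {"dx": 0, "dy": 0, "dz": -0.002, "yaw": 0}
    - {"dx": 0, "dy": 0, "dz": -0.001, "yaw": 0}
    - {"dx": 0, "dy": 0, "dz": -0.001, "yaw": 0}
    - {"dx": 0, "dy": 0, "dz": 0, "yaw": 0}
    - {"dx": 0, "dy": 0, "dz": 0, "yaw": 0}

```text
t: 12.25
eef_pos: [472.1, 282.8, 38.6]
tcp_rot: [3.141, -0.0, 1.677]
ft_force: [-1.8, -0.3, 5.5]
opening: 0.413
grip_force: 30.0
```

Emit:
arm_command:
  deltas:
    - {"dx": 0, "dy": 0, "dz": 0, "yaw": 0}
    - {"dx": 0, "dy": 0, "dz": 0, "yaw": 0}
    - {"dx": 0, "dy": 0, "dz": 0, "yaw": 0}
    - {"dx": 0, "dy": 0, "dz": 0, "yaw": 0}
    - {"dx": 0, "dy": 0, "dz": 0, "yaw": 0}
    - {"dx": 0, "dy": 0, "dz": 0, "yaw": 0}
  gripper: 0.075

```text
t: 12.85
eef_pos: [472.1, 282.6, 38.1]
tcp_rot: [-3.142, 0.0, 1.677]
ft_force: [-0.3, 0.3, -0.5]
opening: 0.782
grip_force: 0.0
```

Emit:
arm_command:
  deltas:
    - {"dx": 0, "dy": 0, "dz": 0.02, "yaw": 0}
    - {"dx": 0, "dy": 0, "dz": 0.04, "yaw": 0}
    - {"dx": 0, "dy": 0, "dz": 0.04, "yaw": 0}
    - {"dx": 0, "dy": 0, "dz": 0.04, "yaw": 0}
    - {"dx": 0, "dy": 0, "dz": 0.03, "yaw": 0}
    - {"dx": -0.004, "dy": -0.02, "dz": 0, "yaw": -1}
    - {"dx": -0.005, "dy": -0.04, "dz": 0, "yaw": -1}
    - {"dx": -0.005, "dy": -0.04, "dz": 0, "yaw": -1}
    - {"dx": -0.005, "dy": -0.04, "dz": 0, "yaw": -1}
    - {"dx": -0.005, "dy": -0.04, "dz": 0, "yaw": -1}
    - {"dx": -0.005, "dy": -0.023, "dz": 0, "yaw": -1}
    - {"dx": 0, "dy": 0, "dz": 0, "yaw": 0}
    - {"dx": 0, "dy": 0, "dz": 0, "yaw": 0}

```text
t: 14.15
eef_pos: [443.2, 79.5, 208.3]
tcp_rot: [3.141, -0.0, 1.571]
ft_force: [0.9, 0.2, -0.1]
opening: 0.788
grip_force: 0.0
```

Emit:
arm_command:
  deltas:
    - {"dx": 0, "dy": 0, "dz": -0.03, "yaw": 0}
    - {"dx": 0, "dy": 0, "dz": -0.04, "yaw": 0}
    - {"dx": 0, "dy": 0, "dz": -0.04, "yaw": 0}
    - {"dx": 0, "dy": 0, "dz": -0.04, "yaw": 0}
    - {"dx": 0, "dy": 0, "dz": -0.02, "yaw": 0}
    - {"dx": 0, "dy": 0, "dz": -0.007, "yaw": 0}
    - {"dx": 0, "dy": 0, "dz": 0, "yaw": 0}
    - {"dx": 0, "dy": 0, "dz": 0, "yaw": 0}

```text
t: 14.95
eef_pos: [443.5, 80.1, 31.9]
tcp_rot: [3.14, -0.0, 1.573]
ft_force: [0.2, -0.1, 0.2]
opening: 0.786
grip_force: 0.0
```

Emit:
arm_command:
  deltas:
    - {"dx": 0, "dy": 0, "dz": 0, "yaw": 0}
    - {"dx": 0, "dy": 0, "dz": 0, "yaw": 0}
    - {"dx": 0, "dy": 0, "dz": 0, "yaw": 0}
    - {"dx": 0, "dy": 0, "dz": 0, "yaw": 0}
    - {"dx": 0, "dy": 0, "dz": 0, "yaw": 0}
    - {"dx": 0, "dy": 0, "dz": 0, "yaw": 0}
    - {"dx": 0, "dy": 0, "dz": 0, "yaw": 0}
    - {"dx": 0, "dy": 0, "dz": 0, "yaw": 0}
  gripper: 0.02

```text
t: 15.75
eef_pos: [443.1, 79.6, 31.3]
tcp_rot: [3.141, 0.0, 1.572]
ft_force: [-0.8, -0.0, 4.5]
opening: 0.416
grip_force: 30.0
```

Emit:
arm_command:
  deltas:
    - {"dx": 0, "dy": 0, "dz": 0.02, "yaw": 0}
    - {"dx": 0, "dy": 0, "dz": 0.04, "yaw": 0}
    - {"dx": 0, "dy": 0, "dz": 0.04, "yaw": 0}
    - {"dx": 0, "dy": 0, "dz": 0.03, "yaw": 0}
    - {"dx": 0.005, "dy": -0.02, "dz": 0, "yaw": 0}
    - {"dx": 0.005, "dy": -0.04, "dz": 0, "yaw": 0}
    - {"dx": 0.005, "dy": -0.04, "dz": 0, "yaw": 0}
    - {"dx": 0.005, "dy": -0.04, "dz": 0, "yaw": 0}
    - {"dx": 0.005, "dy": -0.04, "dz": 0, "yaw": 0}
    - {"dx": 0.005, "dy": -0.04, "dz": 0, "yaw": 0}
    - {"dx": 0.005, "dy": -0.04, "dz": 0, "yaw": 0}
    - {"dx": 0.005, "dy": -0.04, "dz": 0, "yaw": 0}
    - {"dx": 0.005, "dy": -0.04, "dz": 0, "yaw": 0}
    - {"dx": 0.005, "dy": -0.04, "dz": 0, "yaw": 0}
    - {"dx": 0.005, "dy": -0.026, "dz": 0, "yaw": 0}
    - {"dx": 0, "dy": 0, "dz": 0, "yaw": 0}
    - {"dx": 0, "dy": 0, "dz": 0, "yaw": 0}

```text
t: 17.45
eef_pos: [497.5, -326.2, 160.3]
tcp_rot: [-3.14, -0.001, 1.571]
ft_force: [0.4, -0.0, -3.1]
opening: 0.418
grip_force: 30.0
```

Emit:
arm_command:
  deltas:
    - {"dx": 0, "dy": 0, "dz": -0.03, "yaw": 0}
    - {"dx": 0, "dy": 0, "dz": -0.04, "yaw": 0}
    - {"dx": 0, "dy": 0, "dz": -0.03, "yaw": 0}
    - {"dx": 0, "dy": 0, "dz": -0.015, "yaw": 0}
    - {"dx": 0, "dy": 0, "dz": -0.005, "yaw": 0}
    - {"dx": 0, "dy": 0, "dz": -0.002, "yaw": 0}
    - {"dx": 0, "dy": 0, "dz": -0.002, "yaw": 0}
    - {"dx": 0, "dy": 0, "dz": 0, "yaw": 0}
    - {"dx": 0, "dy": 0, "dz": 0, "yaw": 0}

```text
t: 18.35
eef_pos: [498.4, -326.6, 38.0]
tcp_rot: [3.14, 0.001, 1.572]
ft_force: [-0.7, 0.3, -3.4]
opening: 0.417
grip_force: 30.0
```

Emit:
arm_command:
  deltas:
    - {"dx": 0, "dy": 0, "dz": -0.002, "yaw": 0}
    - {"dx": 0, "dy": 0, "dz": -0.001, "yaw": 0}
    - {"dx": 0, "dy": 0, "dz": 0, "yaw": 0}
    - {"dx": 0, "dy": 0, "dz": 0, "yaw": 0}

```text
t: 18.75
eef_pos: [498.1, -326.4, 34.4]
tcp_rot: [3.141, 0.0, 1.572]
ft_force: [-1.4, 0.7, 1.2]
opening: 0.417
grip_force: 30.0
```

Emit:
arm_command:
  deltas:
    - {"dx": 0, "dy": 0, "dz": 0, "yaw": 0}
    - {"dx": 0, "dy": 0, "dz": 0, "yaw": 0}
    - {"dx": 0, "dy": 0, "dz": 0, "yaw": 0}
    - {"dx": 0, "dy": 0, "dz": 0, "yaw": 0}
    - {"dx": 0, "dy": 0, "dz": 0, "yaw": 0}
    - {"dx": 0, "dy": 0, "dz": 0.02, "yaw": 0}
    - {"dx": 0, "dy": 0, "dz": 0.04, "yaw": 0}
    - {"dx": 0, "dy": 0, "dz": 0.045, "yaw": 0}
    - {"dx": 0, "dy": 0, "dz": 0.045, "yaw": 0}
  gripper: 0.07

```text
t: 19.65
eef_pos: [497.8, -326.1, 185.7]
tcp_rot: [-3.141, -0.0, 1.572]
ft_force: [-0.5, -0.4, -0.1]
opening: 0.735
grip_force: 0.0
```

Emit:
arm_command:
  deltas:
    - {"dx": -0.002, "dy": 0.026, "dz": 0.005, "yaw": 6}
    - {"dx": -0.002, "dy": 0.04, "dz": 0.005, "yaw": 6}
    - {"dx": -0.002, "dy": 0.04, "dz": 0.005, "yaw": 6}
    - {"dx": -0.002, "dy": 0.04, "dz": 0.005, "yaw": 6}
    - {"dx": -0.002, "dy": 0.04, "dz": 0.005, "yaw": 6}
    - {"dx": -0.002, "dy": 0.04, "dz": 0, "yaw": 6}
    - {"dx": -0.002, "dy": 0.04, "dz": 0, "yaw": 6}
    - {"dx": -0.002, "dy": 0.04, "dz": 0, "yaw": 6}
    - {"dx": -0.002, "dy": 0.04, "dz": 0, "yaw": 6}
    - {"dx": -0.002, "dy": 0.04, "dz": 0, "yaw": 6}
    - {"dx": -0.002, "dy": 0.04, "dz": 0, "yaw": 6}
    - {"dx": -0.002, "dy": 0.04, "dz": 0, "yaw": 6}
    - {"dx": -0.002, "dy": 0.04, "dz": 0, "yaw": 6}
    - {"dx": -0.002, "dy": 0.04, "dz": 0, "yaw": 6}
    - {"dx": -0.002, "dy": 0.04, "dz": 0, "yaw": 6}
    - {"dx": -0.002, "dy": 0.02, "dz": 0, "yaw": 6}
    - {"dx": 0, "dy": 0, "dz": 0, "yaw": 0}
    - {"dx": 0, "dy": 0, "dz": 0, "yaw": 0}
  gripper: 0.06

```text
t: 21.45
eef_pos: [465.8, 279.5, 209.0]
tcp_rot: [-3.141, -0.0, -3.037]
ft_force: [-1.1, 0.5, 0.4]
opening: 0.633
grip_force: 0.0
```

```bash
python3 - <<'E'
from h import *
s=state();print(s['t'],s['eef_pos'],np.degrees(s['tcp_rot']))
a=grab('scene');b=grab('wrist')
cv2.imwrite('pics/mix.png',np.vstack([a['color'],b['color']])[:,:,::-1][::1] if 0 else cv2.resize(np.hstack([a['color'],b['color']]),(800,300),interpolation=cv2.INTER_AREA)[:,:,::-1])
for n,c in(('scene',a),('wrist',b)):
    W=cloud(c);hsv=cv2.cvtColor(c['color'],cv2.COLOR_RGB2HSV)
    m=(W[...,2]>97)&(W[...,2]<106)&(abs(W[...,1]-339)<60)&(abs(W[...,0]-466)<140);p=W[m]
    if len(p): print(n,'handle',len(p),cv2.minAreaRect(p[:,:2].astype(np.float32)))
    q=p[abs(p[:,0]-466)<90]
    if len(q): k=np.polyfit(q[:,0],q[:,1],1);print('line',np.polyval(k,466),np.degrees(np.arctan(k[0])))
    for nm,x,y,z in(('traysleeve',472,283,53),('dishsleeve',498,-326,48)):
        m=(hsv[...,1]<60)&(abs(W[...,2]-z)<7)&(np.hypot(W[...,0]-x,W[...,1]-y)<45);p=W[m]
        if len(p)>10: print(n,nm,len(p),p[:,2].mean(),cv2.minEnclosingCircle(p[:,:2].astype(np.float32)))
E
```

```text
21.45 [465.7975689  279.45858046 209.00543048] [-1.79989232e+02 -2.28993441e-02 -1.74021036e+02]
scene handle 831 ((465.919677734375, 338.2342834472656), (245.2201690673828, 52.20314407348633), 6.046900749206543)
line 336.86674810127613 6.3501972274326475
scene traysleeve 155 51.55398713848643 ((472.8896789550781, 280.83514404296875), 21.247089385986328)
scene dishsleeve 285 46.802950848248024 ((498.32183837890625, -326.0661315917969), 20.131458282470703)
wrist handle 8783 ((465.0232238769531, 340.22674560546875), (242.23440551757812, 49.90997314453125), 5.913275241851807)
line 340.12782664079623 6.362876163904431
wrist traysleeve 1060 53.024753120917 ((471.46124267578125, 283.1983947753906), 19.78076171875)
```

View pics/mix.png

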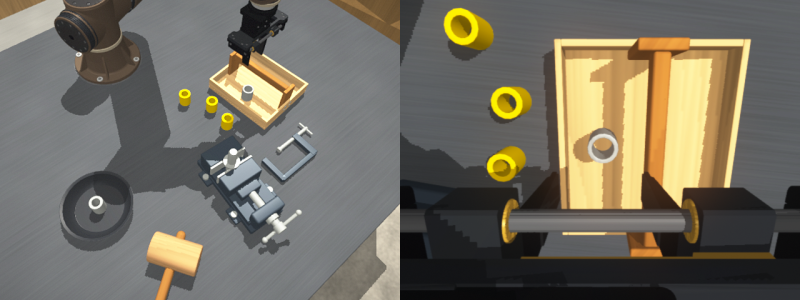

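The scene view shows one sleeve upright in the dish at (96,205) and the other upright in the near tray bay at (247,92). The wrist view shows the handle at about (660,150). My y sum fell 60 mm short of the handle, so I'm shifting over and descending.

Emit:
arm_command:
  deltas:
    - {"dx": 0, "dy": 0.03, "dz": 0, "yaw": 0}
    - {"dx": 0, "dy": 0.03, "dz": 0, "yaw": 0}
    - {"dx": 0, "dy": 0.0005, "dz": 0, "yaw": 0}
    - {"dx": 0, "dy": 0, "dz": 0, "yaw": 0}
    - {"dx": 0, "dy": 0, "dz": -0.03, "yaw": 0}
    - {"dx": 0, "dy": 0, "dz": -0.03, "yaw": 0}
    - {"dx": 0, "dy": 0, "dz": -0.03, "yaw": 0}
    - {"dx": 0, "dy": 0, "dz": -0.02, "yaw": 0}
    - {"dx": 0, "dy": 0, "dz": -0.011, "yaw": 0}
    - {"dx": 0, "dy": 0, "dz": 0, "yaw": 0}
    - {"dx": 0, "dy": 0, "dz": 0, "yaw": 0}

```text
t: 22.65
eef_pos: [466.5, 339.8, 88.9]
tcp_rot: [3.141, 0.001, -3.037]
ft_force: [-1.3, 0.4, -0.3]
opening: 0.628
grip_force: 0.0
```

Emit:
arm_command:
  deltas:
    - {"dx": 0, "dy": 0, "dz": 0, "yaw": 0}
    - {"dx": 0, "dy": 0, "dz": 0, "yaw": 0}
    - {"dx": 0, "dy": 0, "dz": 0, "yaw": 0}
    - {"dx": 0, "dy": 0, "dz": 0, "yaw": 0}
    - {"dx": 0, "dy": 0, "dz": 0, "yaw": 0}
    - {"dx": 0, "dy": 0, "dz": 0, "yaw": 0}
    - {"dx": 0, "dy": 0, "dz": 0, "yaw": 0}
    - {"dx": 0, "dy": 0, "dz": 0, "yaw": 0}
    - {"dx": 0, "dy": 0, "dz": 0, "yaw": 0}
    - {"dx": 0, "dy": 0, "dz": 0, "yaw": 0}
  gripper: 0.0

```text
t: 23.65
eef_pos: [466.0, 340.2, 88.2]
tcp_rot: [3.141, -0.0, -3.036]
ft_force: [-0.5, -0.1, 1.7]
opening: 0.187
grip_force: 30.0
```

Emit:
arm_command:
  deltas:
    - {"dx": 0, "dy": 0, "dz": 0.003, "yaw": 0}
    - {"dx": 0, "dy": 0, "dz": 0.005, "yaw": 0}
    - {"dx": 0, "dy": 0, "dz": 0.007, "yaw": 0}
    - {"dx": 0, "dy": 0, "dz": 0.008, "yaw": 0}
    - {"dx": 0, "dy": 0, "dz": 0.008, "yaw": 0}
    - {"dx": 0, "dy": 0, "dz": 0.008, "yaw": 0}
    - {"dx": 0, "dy": 0, "dz": 0.008, "yaw": 0}
    - {"dx": 0, "dy": 0, "dz": 0.008, "yaw": 0}
    - {"dx": 0, "dy": 0, "dz": 0.008, "yaw": 0}
    - {"dx": 0, "dy": 0, "dz": 0.008, "yaw": 0}
    - {"dx": 0, "dy": 0, "dz": 0.008, "yaw": 0}
    - {"dx": 0, "dy": 0, "dz": 0.008, "yaw": 0}
    - {"dx": 0, "dy": 0, "dz": 0.007, "yaw": 0}
    - {"dx": 0, "dy": 0, "dz": 0.005, "yaw": 0}
    - {"dx": 0, "dy": 0, "dz": 0.003, "yaw": 0}
    - {"dx": 0, "dy": 0, "dz": 0, "yaw": 0}
    - {"dx": 0, "dy": 0, "dz": 0, "yaw": 0}
    - {"dx": 0, "dy": 0, "dz": 0, "yaw": 0}
    - {"dx": 0, "dy": 0, "dz": 0, "yaw": 0}
    - {"dx": 0, "dy": 0, "dz": 0, "yaw": 0}

```text
t: 25.65
eef_pos: [466.0, 340.1, 189.9]
tcp_rot: [-3.142, -0.0, -3.036]
ft_force: [-0.1, -0.3, -6.6]
opening: 0.189
grip_force: 30.0
```

```bash
python3 - <<'E'
from h import *
s=state();print(s['t'],s['eef_pos'],np.degrees(s['tcp_rot']),s['ft_force'],s['grip_force'],np.abs(s['qvel']).max())
a=grab('scene');b=grab('wrist')
cv2.imwrite('pics/mix2.png',cv2.resize(np.hstack([a['color'],b['color']]),(800,300),interpolation=cv2.INTER_AREA)[:,:,::-1])
c,sn=np.cos(np.radians(6)),np.sin(np.radians(6))
for n,cam in(('scene',a),('wrist',b)):
    W=cloud(cam);x=W[...,0]-466;y=W[...,1]-340;lx=c*x+sn*y;ly=-sn*x+c*y
    m=(abs(lx)<125)&(((abs(abs(ly)-111)<4)))&(W[...,2]>125)&(W[...,2]<170)
    for sg in(-1,1):
        for h in(-1,1):
            z=W[...,2][m&(ly*sg>0)&(lx*h>0)]
            if len(z)>10: print(n,'wall y%+d x%+d top z'%(sg,h),np.percentile(z,90).round(1),len(z))
E
```

```text
25.65 [466.01068317 340.13901937 189.94728907] [-1.79995429e+02 -2.03413574e-02 -1.73936996e+02] [-0.13249074 -0.31184684 -6.58544559] 29.99550551176071 0.0018346416066220136
scene wall y-1 x-1 top z 147.6 294
scene wall y-1 x+1 top z 147.3 340
scene wall y+1 x-1 top z 147.1 70
scene wall y+1 x+1 top z 147.6 323
wrist wall y-1 x-1 top z 148.4 4230
wrist wall y-1 x+1 top z 148.4 1217
wrist wall y+1 x-1 top z 148.2 9866
wrist wall y+1 x+1 top z 148.2 3367
```

View pics/mix2.png

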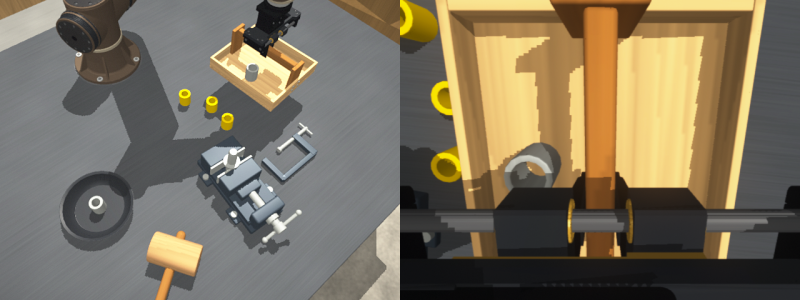

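The tray is held level, with its wall tops at about 148 mm on all sides, which puts it about 102 mm up. The fitting sleeve stands upright in it at (530,172) in the wrist view, and the other is in the dish at (96,205). I'm handing it in.

```bash
python3 -c "
from cell import *
print(job_done())"
```

```text
the job is handed in; nothing more can be done
None
```

The job is handed in: the sleeve that slid fully down the pin (28 mm bore) stands upright in the tray, held level about 10 cm up; the other, not tried on the pin because its bore measured 24 mm in the camera, is in the dish.

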